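Metal detector check with the test ball tray

ROBOT

A 6-joint arm with a two-finger parallel gripper is mounted at the origin on the work surface; the furniture and walls round the work are solid. World frame = base frame: x ahead of the robot, y to its left, z up, the work surface at z = 0. Lengths are in m, angles in rad, forces in N, time in s.
With the tool pointing down it reaches from about 0.425 to 1.125 m from the base axis. Payload 14.9 kg.
Tool frame: the origin (TCP) lies on the mounting face of the last link; the fingertips stand 191 mm ahead of it and the grasp point (between the pads) lies 172 mm ahead of it; z points along the fingers, y is the line along which they close (so a half turn about z gives the same grasp; the last joint's range is limited). The gripper opens to 91 mm and grips with 3 to 60 N. Pads are 32 mm wide; open, the fingers measure 118 mm over their backs; the gripper's body (76 mm by 178 mm) begins 60 mm behind the grasp point.
Start: joints at [-1.328, 0.379, 1.734, -0, 1.028, -0.033], TCP at [0.191, -0.674, 0.405] pointing down, gripper open.
Joint ranges: [-2.77, 2.77], [-0.74, 2.19], [0, 2.66], [-1.06, 4.2], [0.31, 2.87], [-3.08, 3.08]. Speed limits (rad/s): [1.89, 1.89, 2.39, 3.14, 3.14, 3.14].

INTERFACE

Orientations are given as a 3x3 rotation matrix whose columns are the frame's x, y, z axes.
In Python, from bench import r, eyes, sensors gives the robot as it stands (r), with the cameras (eyes) and the readings (sensors).
- The arm moves only by the shell command python3 drive.py 'ROWS' [FORCE]. ROWS is a JSON list of rows, 1 to 8 of them, each of 7 numbers: a rotation vector rx, ry, rz in rad, then dx, dy, dz in m, then the finger opening in m; each row is the pose to reach, as a shift and turn from the pose commanded when the command began, along the tool's axes at that moment; what a row does not reach only later rows make up. A row lasts 1/12 s, in which the tool goes at most 0.0417 m and 0.125 rad, less where a joint would pass 70% of its speed; a pose out of reach is approached as far as the arm can. The fingers move at their own pace and stop on an object; FORCE is the grip in N (left out, the last holds). Time passes only in rows, so rows that do not move let the fingers close. It prints the time, the measured TCP pose, the force, the opening and the grip force at its end.
- sensors.get_state(): the state, without advancing time (a new reading comes with each control period).
- eyes.snapshot(name): name is "side" or "top" or "wrist"; returns the picture (400x640x3 uint8, red, green, blue); there is no depth.
- eyes.camera_model(name): a dict with "vfov" (degrees; the focal length in pixels is half the picture's height over the tangent of half this angle, whatever the lens; pixels are square), "cx", "cy" (the principal point, pixels), "k1" (the pictures are not rectified: a ray, as slopes to the right and down, at radius r is drawn at 1 + k1 r^2 times it, then the intrinsics apply), "eye" and "attitude" of the camera in the world. Camera axes: x right, y down, z forward; pixel columns grow to the right and rows downward; lengths in m; the calibration is good to about 2 mm. A picture is of the moment at which its call begins: read the wrist's pose just before it. camera_model takes no time and is no camera call; for the wrist camera it gives the pose at the moment of the call.
- r.job_done(): hands the job in; it is judged then, once.
The state is a dict: "t": time; "qpos": joint angles; "dq": joint speeds; "joint_torque": joint torques, N m; "position": TCP position; "ee_rot": TCP orientation; "wrist_force": force on the tool from outside, world axes, zero at the start; "torque": the same for the moment, N m; "width": finger opening in m; "gripper_force": force on a finger pad.
Only numpy, scipy, OpenCV 4.12 (cv2) and the standard library are available. Lean on these libraries where they do the work, as an engineer would, in place of code of your own. Each camera call takes 0.05 s, during which the arm holds its last target. There are 200 camera calls.

TASK

Run the metal detector check: take the code reader from its stand, aim it straight at the code label on the blue test tray from about 6 cm above and hold it steady there for 2 seconds, then stand the reader back in its stand. Then lift the tray by its handle, keeping it level so the loose steel ball stays in its pocket, and carry it to the detector fork. Finish still holding the tray there, level and still, with the ball's pocket centred between the two detector cheeks at the height of their yellow cross marks, touching neither the detector nor the ball, and without shifting the other things on the table.

Things in the scene. Friction and masses are not known exactly. Their poses are not given: they have to be found in the camera images.
- tray: blue test tray, loose, about 0.2 kg; deck 150 (x) x 90 (y) x 6 mm, lip 11 mm high. Origin: centre of the underside, z up. Central upright handle plate 34 mm (x) by 14 mm thick (y), top 106 mm above the underside: grip it from above, closing along tray y. White ring pocket with the ball at +x, paper label on a steel balance plate at -x
- tray_grip (a point): point on the handle to grip, 85 mm above the tray's underside, on the tray's centre line; axes as the tray
- tray_label (a point): centre of the white paper label with black bars (36 mm along tray x, 56 mm along tray y), lying flat on a 4 mm steel plate that balances the ball, facing up, 45 mm from the tray centre towards -x, 10.5 mm above the underside
- tray_pocket (a point): centre of the ball at rest in the middle of its pocket, 45 mm from the tray centre towards +x, 18 mm above the underside. The pocket is a white ring of inner radius 12 mm and outer radius 16 mm, 2.5 mm high on the 6 mm deck: the ball rolls about 5 mm freely in it, and leaves it when tipped past about 35 degrees or jerked
- ball: the loose steel ball, 24 mm diameter, 0.06 kg, in the tray's pocket (its frame turns as it rolls)
- ball_center (a point): centre of the steel ball
- reader: pen-shaped code reader, loose, 0.07 kg, 135 mm long, standing nose down in its stand. Origin: the nose tip; z up along its length; it looks out of the nose along its -z. Grey round shaft 23 mm diameter (nose tapers to 14 mm) up to 76 mm, above it a yellow grip 24 x 24 mm square (sides along its x and y) from 73 to 135 mm
- reader_nose (a point): the nose tip of the reader, its looking point; axes as the reader
- reader_grip (a point): point in the middle of the yellow grip, 110 mm above the nose; axes as the reader (grip along x or y)
- stand: black reader stand, fixed: round foot 68 mm diameter, 6 mm thick, with an upright twelve-sided tube of outer diameter 35 mm, inner diameter 27 mm, rim 56 mm above the table. Origin: centre of the underside
- stand_seat (a point): centre of the floor inside the stand's tube, 6 mm above the table, where the reader's nose tip rests
- detector: metal detector fork, fixed: grey base 120 (its x) x 210 (its y) mm, top 20 mm above the table, with two white upright cheeks, each 64 mm (x) by 26 mm (y), tops 125 mm above the table, 150 mm apart inside along its y; open above and at both ends along its x. Blue pads with yellow cross marks on the inner faces. Origin: centre of the underside, z up
- detector_gap (a point): the point midway between the two yellow cross marks, 80 mm above the table; axes as the detector
- tub: white round tub, 115 mm diameter, 70 mm high, loose bystander; origin at the centre of its underside
- marker: red and grey marker pen, 141 x 20 mm, lying, loose bystander; origin at the centre of its underside
- timer: green-topped kitchen timer, 68 mm diameter, 40 mm high, loose bystander; origin at the centre of its underside

How it is judged:
By the outcome, as a careful person would: the job done as asked, in the order asked, and still so for the second after the job is handed in, while the arm keeps its last pose, push and grip.
It also fails if it takes over 72 s, if anything falls off the work surface, if the arm or the gripper's body presses on something with over 40 N, if the wrist force passes 120 N, or if a joint passes its speed limit or range.

## Working session

There is one attempt and no reset: what is moved stays moved. The work goes in short steps, Python scripts to look and compute and a shell command to move; the robot and the scene stay as the last step left them, time stands still between calls to the robot, and variables do not carry over. Pictures are saved under pics/ and viewed, at most 10 in all, crops included, and the job is handed in when it is done.

```bash
ls; mkdir -p pics
python3 - <<'E'
from bench import r, eyes, sensors
import cv2, numpy as np
s=sensors.get_state(); print(s['t'],s['position'],np.round(s['ee_rot'],4).tolist(),s['width'])
for n in ['side','top']:
    cv2.imwrite(f'pics/{n}0.png',eyes.snapshot(n)[:,:,::-1]); print(n,eyes.camera_model(n))
print(eyes.camera_model('wrist'))
E
```

```text
bench.py
drive.py
pics
0.0 [ 0.19056485 -0.67336495  0.40406835] [[0.9622, 0.2723, -0.0003], [0.2723, -0.9622, 0.0011], [0.0001, -0.0011, -1.0]] 0.0911504170754218
side {'vfov': 48.70187149202165, 'cx': 315.91965180631655, 'cy': 200.65192215293834, 'k1': -0.0749298020513897, 'eye': array([0.0124657 , 0.81546138, 0.87815678]), 'attitude': array([[-0.84240146, -0.33869583,  0.41910013],
       [-0.53884835,  0.53165156, -0.653444  ],
       [-0.00149648, -0.7762936 , -0.63036974]])}
top {'vfov': 48.377917562518874, 'cx': 322.0530884778107, 'cy': 203.81588095922783, 'k1': -0.11414370540266218, 'eye': array([0.47764475, 0.00267536, 1.29996999]), 'attitude': array([[ 0.00161619, -0.99698493,  0.07757861],
       [-0.99999595, -0.00142963,  0.00246023],
       [-0.0023419 , -0.07758227, -0.9969832 ]])}
{'vfov': 65.68649599371783, 'cx': 318.78514859604275, 'cy': 197.24739157721635, 'k1': -0.025407308531134785, 'eye': array([ 0.25809875, -0.65369112,  0.38307652]), 'attitude': array([[ 0.27264173, -0.93186689, -0.23935452],
       [-0.9621149 , -0.26376311, -0.06902128],
       [ 0.00118575,  0.24910463, -0.96847585]])}
```

View pics/top0.png

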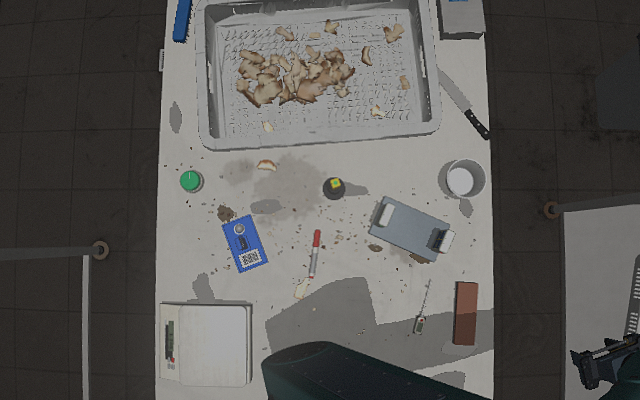

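View pics/side0.png

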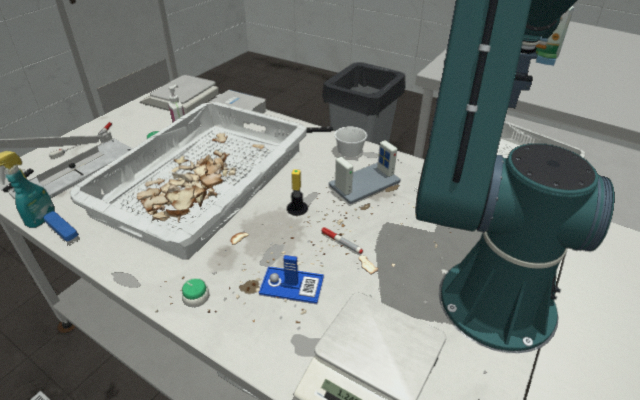

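The top view shows the tray at about (245,243), reader and stand at (334,187), detector at (411,228), tub at (462,180), marker at (314,255) and timer at (191,181). The side view shows the same things: tray at (291,283), reader at (296,190), detector at (365,175). Next I'll enlarge them.

```bash
cat > h.py <<'E'
import numpy as np, cv2
from bench import r, eyes, sensors
from scipy.spatial.transform import Rotation as R
def f(m): return 200/np.tan(np.radians(m['vfov']/2))
def proj(m,P):
    p=(np.atleast_2d(P)-m['eye'])@np.array(m['attitude']); s=p[:,:2]/p[:,2:]
    k=1+m['k1']*(s**2).sum(1,keepdims=True)
    return s*k*f(m)+[m['cx'],m['cy']]
def ray(m,uv):
    d=(np.array(uv,float)-[m['cx'],m['cy']])/f(m); s=d.copy()
    for _ in range(20): s=d/(1+m['k1']*(s@s))
    v=np.array(m['attitude'])@np.r_[s,1]; return v/np.linalg.norm(v)
def atz(m,uv,z):
    v=ray(m,uv); return m['eye']+v*(z-m['eye'][2])/v[2]
def tri(obs):
    A=0;b=0
    for m,uv in obs:
        v=ray(m,uv);M=np.eye(3)-np.outer(v,v);A=A+M;b=b+M@m['eye']
    p=np.linalg.solve(A,b)
    return p,[np.round(proj(m,p)[0]-uv,1) for m,uv in obs]
def crop(img,x,y,w,h,k): return cv2.resize(img[y:y+h,x:x+w],None,fx=k,fy=k,interpolation=cv2.INTER_CUBIC)
E
python3 - <<'E'
import cv2,numpy as np
from h import crop
t=cv2.imread('pics/top0.png');s=cv2.imread('pics/side0.png')
a=np.hstack([crop(t,215,205,60,75,4),crop(t,310,165,50,75,4),crop(t,365,190,90,75,4)])
b=np.hstack([crop(s,255,250,75,75,4),crop(s,280,160,35,75,4),crop(s,325,135,80,75,4)])
w=max(a.shape[1],b.shape[1]);p=lambda i:cv2.copyMakeBorder(i,0,0,0,w-i.shape[1],0)
cv2.imwrite('pics/c0.png',np.vstack([p(a),p(b)]))
E
```

```text
(no output)
```

View pics/c0.png

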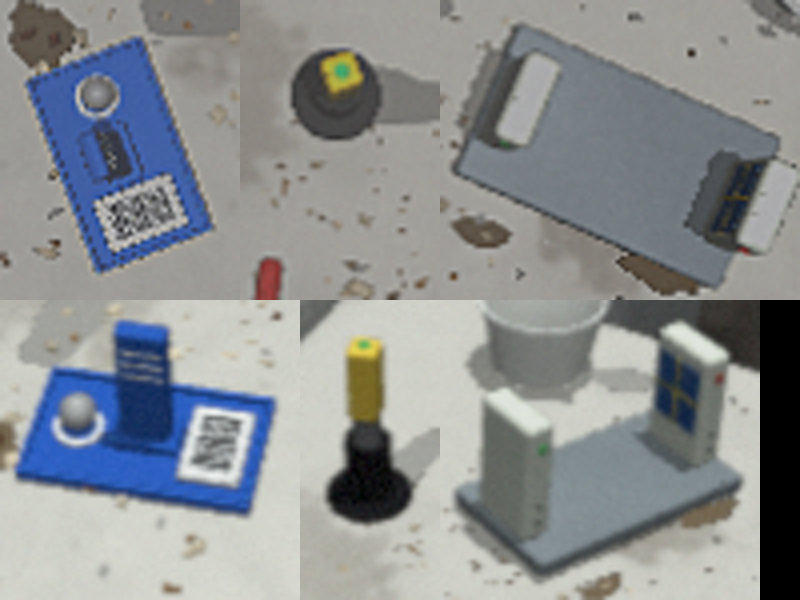

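The crops (4x) show these, in crop pixels:
- **Tray, top view:** deck corners (28,82), (143,40), (213,228), (100,271), with the ball at (97,95).
- **Reader:** top dot at (342,71) in the top view and (365,344) in the side view.
- **Detector, top view:** base corners (517,24), (778,137), (717,287), (456,172).

I'll fit poses to these.

```bash
cat > fit.py <<'E'
from h import *
from scipy.optimize import least_squares
T=eyes.camera_model('top');S=eyes.camera_model('side')
def px(ox,oy,sx,sy,L): return (np.array(L,float)-[sx,sy]+.5)/4-.5+[ox,oy]
def fit(obs,x0,name):
    def res(p):
        c,s=np.cos(p[3]),np.sin(p[3]);M=np.array([[c,-s,0],[s,c,0],[0,0,1]])
        return np.concatenate([(proj(m,np.array(L)@M.T+p[:3])-uv).ravel() for m,L,uv in obs])
    o=least_squares(res,x0,loss='soft_l1');e=res(o.x)
    print(name,np.round(o.x,4),'deg',np.degrees(o.x[3]).round(1),'rms px',np.sqrt((e**2).mean()).round(2),'max',abs(e).max().round(1));return o.x
h=.011
deck=[[.075,.045,h],[.075,-.045,h],[-.075,-.045,h],[-.075,.045,h]]
lab=[[-.027,.028,.0105],[-.027,-.028,.0105],[-.063,-.028,.0105],[-.063,.028,.0105]]
tt=px(215,205,0,0,[(28,82),(143,40),(213,228),(100,271)]);tl=px(215,205,0,0,[(95,196),(170,175),(187,225),(112,250)])
st=px(255,250,0,300,[(18,475),(53,368),(275,400),(250,512)]);sl=px(255,250,0,300,[(177,478),(193,405),(255,413),(240,487)])
fit([(T,deck,tt),(T,lab,tl),(S,deck,st),(S,lab,sl)],[.45,.2,0,.3],'tray')
print('label',tri([(T,tl.mean(0)),(S,sl.mean(0))]))
print('ball',tri([(T,px(215,205,0,0,[(97,95)])[0]),(S,px(255,250,0,300,[(78,412)])[0])]))
rt=px(310,165,240,0,[(342,71)])[0];rs=px(280,160,300,300,[(365,344)])[0]
print('readertop',tri([(T,rt),(S,rs)]))
q=px(310,165,240,0,[(319,65),(350,54),(362,84),(331,95)]);print('yaw reader',[np.degrees(np.arctan2(*(b-a)[1::-1])) for a,b in [(atz(T,q[i],.141),atz(T,q[j],.141)) for i,j in [(0,1),(1,2),(3,2),(0,3)]]])
print('stand foot',atz(T,px(310,165,240,0,[(336,95)])[0],.004),atz(S,px(280,160,300,300,[(370,490)])[0],.003))
base=[[.06,.105,.02],[.06,-.105,.02],[-.06,-.105,.02],[-.06,.105,.02]]
bt=px(365,190,440,0,[(517,24),(778,137),(717,287),(456,172)])
bs=px(325,135,440,300,[(457,492),(540,568),(742,480)])
ch=[[.032,-.101,.125],[-.032,-.101,.125],[.032,.101,.125],[-.032,.101,.125]]
fit([(T,base,bt),(S,[base[0],base[3],base[2]],bs),(S,[[0,-.075,.08]],px(325,135,440,300,[(680,388)])),(T,[[0,-.088,.125],[0,.088,.125]],px(365,190,440,0,[(768,206),(528,99)]))],[.5,-.2,0,-.4],'det')
print('tub',atz(T,[461,178],.035),'marker',atz(T,[314,255],.01),'timer',atz(T,[191,181],.02))
E
python3 fit.py
```

```text
tray [ 0.4625  0.2301 -0.0014  0.3754] deg 21.5 rms px 0.72 max 2.0
label (array([0.4212898 , 0.21399145, 0.01042877]), [array([0.1, 0.2]), array([-0.3, -0. ])])
ball (array([0.50539883, 0.24527411, 0.02065261]), [array([0.1, 0.1]), array([-0.2, -0. ])])
readertop (array([ 0.62316265, -0.02892144,  0.14472376]), [array([0.1, 0.2]), array([-0.3, -0. ])])
yaw reader [np.float64(-70.24261062923853), np.float64(-158.41034755721867), np.float64(-70.2773477017969), np.float64(-158.32557667810755)]
stand foot [ 0.62388179 -0.02793381  0.004     ] [ 0.62616173 -0.03385672  0.003     ]
det [ 5.058e-01 -2.457e-01 -4.000e-04 -4.118e-01] deg -23.6 rms px 0.76 max 1.7
tub [ 0.65160696 -0.39628615  0.035     ] marker [0.42988925 0.02885034 0.01      ] timer [0.64369048 0.38961112 0.02      ]
```

```bash
cat > to.py <<'E'
import sys
from h import *
# to.py x y z yawdeg : shift/turn in tool axes to a tool-down pose
x,y,z,a=map(float,sys.argv[1:5]);s=sensors.get_state();M=np.array(s['ee_rot']);a=np.radians(a)
G=np.array([[np.cos(a),np.sin(a),0],[np.sin(a),-np.cos(a),0],[0,0,-1]])
print('rot',np.round(R.from_matrix(M.T@G).as_rotvec(),4),'d',np.round(M.T@(np.array([x,y,z])-s['position']),4),'t',round(s['t'],2))
E
python3 to.py .600 -.029 .40 20.5
```

```text
rot [-0.001  -0.0001 -0.082 ] d [ 0.5694 -0.5085  0.0047] t 0.1
```

```bash
python3 drive.py '[[0,0,0,0.02,-0.018,0,0.06],[0,0,0,0.05,-0.045,0,0.06],[0,0,0,0.08,-0.072,0,0.06],[0,0,0,0.11,-0.098,0,0.06],[0,0,0,0.14,-0.125,0,0.06],[0,0,0,0.17,-0.152,0,0.06],[0,0,0,0.2,-0.179,0,0.06],[0,0,0,0.23,-0.206,0,0.06]]'
python3 to.py .600 -.029 .40 20.5
```

```text
t: 0.77
position: [0.3563, -0.4109, 0.4046]
ee_rot: [[0.962, 0.272, -0.0], [0.272, -0.962, 0.0], [-0.0, -0.0, -1.0]]
wrist_force: [0.7, 0.0, -0.1]
width: 0.0602
gripper_force: 0.0
rot [-0.0002  0.0001 -0.0823] d [ 0.3384 -0.3012  0.0046] t 0.77
```

```bash
python3 drive.py '[[0,0,-0.08,0.03,-0.027,0,0.06],[0,0,-0.08,0.06,-0.054,0,0.06],[0,0,-0.08,0.09,-0.08,0,0.06],[0,0,-0.08,0.12,-0.107,0,0.06],[0,0,-0.08,0.15,-0.134,0,0.06],[0,0,-0.08,0.18,-0.161,0,0.06],[0,0,-0.08,0.21,-0.187,0,0.06],[0,0,-0.08,0.235,-0.21,0,0.06]]'
python3 to.py .600 -.029 .40 20.5
```

```text
t: 1.43
position: [0.5256, -0.1444, 0.4047]
ee_rot: [[0.937, 0.349, 0.0], [0.349, -0.937, 0.0], [0.0, -0.0, -1.0]]
wrist_force: [0.6, -0.5, -0.2]
width: 0.0597
gripper_force: 0.0
rot [-0.     -0.0001 -0.0014] d [ 0.1099 -0.0822  0.0048] t 1.43
```

```bash
python3 drive.py '[[0,0,0,0.028,-0.021,0,0.06],[0,0,0,0.055,-0.041,0,0.06],[0,0,0,0.08,-0.062,0,0.06],[0,0,0,0.1,-0.075,0,0.06],[0,0,0,0.11,-0.082,0.005,0.06],[0,0,0,0.11,-0.082,0.005,0.06]]'
python3 - <<'E'
from h import *
m=eyes.camera_model('wrist');np.savez('pics/w1.npz',**m);cv2.imwrite('pics/w1.png',eyes.snapshot('wrist')[:,:,::-1])
E
```

```text
t: 1.93
position: [0.5999, -0.03, 0.3986]
ee_rot: [[0.937, 0.35, -0.001], [0.35, -0.937, 0.0], [-0.001, -0.0, -1.0]]
wrist_force: [-0.9, -0.8, -0.8]
width: 0.0599
gripper_force: 0.0
```

View pics/w1.png

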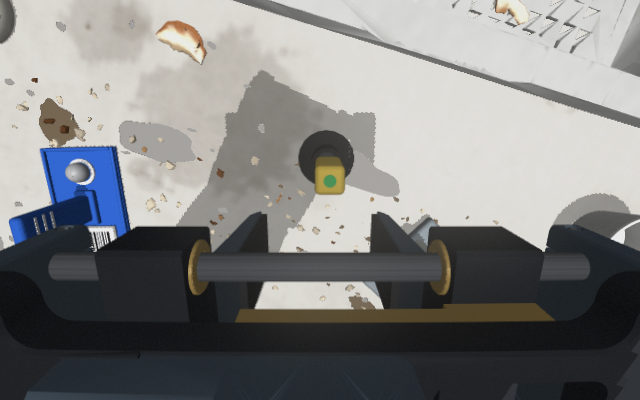

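The wrist view shows the reader's green dot at (330,181), its grip square with the fingers. The stand foot is centred near (326,158) and the tray ball is at about (78,172).

```bash
python3 - <<'E'
from h import *
W=dict(np.load('pics/w1.npz'));T=eyes.camera_model('top');S=eyes.camera_model('side')
print(atz(W,[330,181],.141),atz(W,[326,157],.004),atz(W,[80,173],.018))
px=lambda ox,oy,x,y:((x+.5)/4-.5+ox,(y+.5)/4-.5+oy)
print(tri([(T,px(310,165,102,71)),(S,px(280,160,65,44)),(W,(330,181))]))
E
python3 to.py .623 -.029 .288 20.5
```

```text
[ 0.62384277 -0.03019778  0.141     ] [ 0.62545511 -0.02977881  0.004     ] [0.5071842  0.23907945 0.018     ]
(array([ 0.62377652, -0.02950317,  0.14393128]), [array([0.4, 0. ]), array([-0.3,  0. ]), array([-0.7,  0.5])])
rot [-0.0006  0.0015 -0.0006] d [0.0232 0.0064 0.1107] t 1.98
```

```bash
python3 drive.py '[[0,0,0,0.024,0.0077,0,0.06],[0,0,0,0.024,0.0077,0.03,0.06],[0,0,0,0.024,0.0077,0.06,0.06],[0,0,0,0.024,0.0077,0.09,0.06],[0,0,0,0.024,0.0077,0.105,0.06],[0,0,0,0.024,0.0077,0.1107,0.06],[0,0,0,0.024,0.0077,0.1107,0.06]]'
python3 drive.py '[[0,0,0,0,0,0,0.03],[0,0,0,0,0,0,0.024],[0,0,0,0,0,0,0.01],[0,0,0,0,0,0,0.01],[0,0,0,0,0,0,0.01],[0,0,0,0,0,0,0.01]]' 15
```

```text
t: 2.57
position: [0.6236, -0.0314, 0.2878]
ee_rot: [[0.938, 0.347, -0.003], [0.347, -0.938, 0.0], [-0.002, -0.001, -1.0]]
wrist_force: [-0.3, 0.3, -0.6]
width: 0.06
gripper_force: 0.0
t: 3.07
position: [0.6246, -0.0303, 0.2895]
ee_rot: [[0.937, 0.348, 0.001], [0.348, -0.937, -0.0], [0.001, 0.0, -1.0]]
wrist_force: [0.8, -0.8, 4.3]
width: 0.0241
gripper_force: 15.0
```

```bash
python3 drive.py '[[0,0,0,0,0,-0.006,0.01],[0,0,0,0,0,-0.02,0.01],[0,0,0,0,0,-0.04,0.01],[0,0,0,0,0,-0.065,0.01],[0,0,0,0,0,-0.09,0.01],[0,0,0,0,0,-0.115,0.01],[0,0,0,0,0,-0.13,0.01]]'
python3 - <<'E'
from h import *
cv2.imwrite('pics/s1.png',crop(eyes.snapshot('side'),230,80,130,110,6)[:,:,::-1])
E
python3 to.py .421 .2138 .42 20.5
```

```text
t: 3.65
position: [0.6247, -0.0303, 0.4232]
ee_rot: [[0.937, 0.348, 0.003], [0.348, -0.937, -0.0], [0.003, 0.001, -1.0]]
wrist_force: [0.0, -0.8, -0.7]
width: 0.0236
gripper_force: 15.0
rot [ 0.0027 -0.0056 -0.0019] d [-0.1064 -0.3     0.004 ] t 3.7
```

View pics/s1.png

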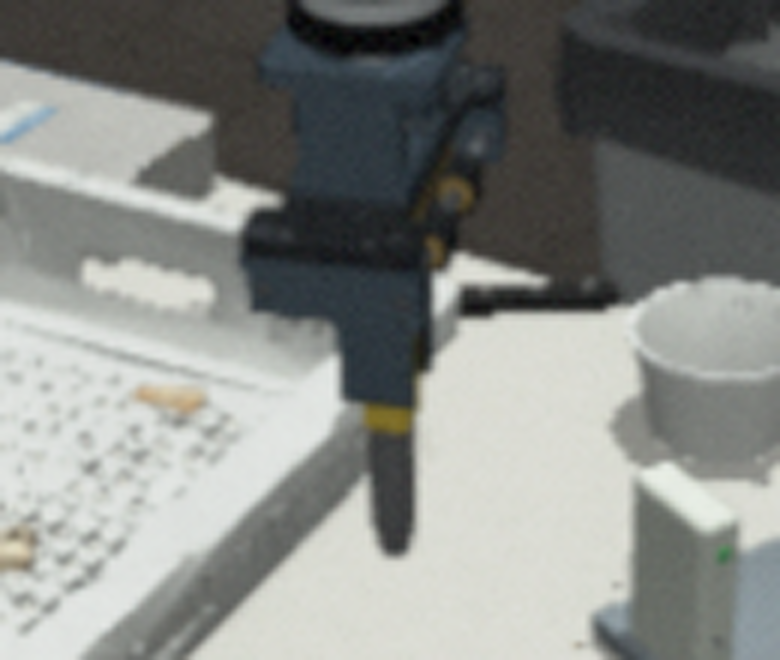

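The reader hangs from the fingers with its nose at about crop (396,553), full-image pixel (295.7,171.8). The shaft joins the yellow part at about crop (389,432). I'll check its tilt and carry on.

```bash
python3 - <<'E'
from h import *
S=eyes.camera_model('side')
p=proj(S,[[.6247,-.0303,.1397],[.6247,-.0303,.1397+.074]]);print((p-[230,80]+.5)*6-.5)
E
python3 drive.py '[[0,0,0,-0.007,-0.02,0,0.01],[0,0,0,-0.018,-0.05,0,0.01],[0,0,0,-0.03,-0.085,0,0.01],[0,0,0,-0.043,-0.12,0,0.01],[0,0,0,-0.056,-0.157,0,0.01],[0,0,0,-0.069,-0.193,0,0.01],[0,0,0,-0.08,-0.225,0,0.01],[0,0,0,-0.091,-0.256,0,0.01]]'
python3 to.py .421 .2138 .354 20.5
```

```text
[[395.55752398 552.29449225]
 [390.75374411 421.92506942]]
t: 4.37
position: [0.4484, 0.179, 0.4195]
ee_rot: [[0.937, 0.348, 0.0], [0.348, -0.937, 0.0], [0.0, -0.0, -1.0]]
wrist_force: [0.0, 0.3, -1.7]
width: 0.0235
gripper_force: 15.0
rot [-0.0001 -0.0004 -0.0019] d [-0.0136 -0.0422  0.0655] t 4.37
```

```bash
python3 drive.py '[[0,0,0,-0.008,-0.025,0,0.01],[0,0,0,-0.0136,-0.0422,0.01,0.01],[0,0,0,-0.0136,-0.0422,0.03,0.01],[0,0,0,-0.0136,-0.0422,0.048,0.01],[0,0,0,-0.0136,-0.0422,0.06,0.01],[0,0,0,-0.0136,-0.0422,0.0655,0.01],[0,0,0,-0.0136,-0.0422,0.0655,0.01],[0,0,0,-0.0136,-0.0422,0.0655,0.01]]'
python3 to.py .421 .2138 .354 20.5
python3 - <<'E'
from h import *
a=crop(eyes.snapshot('side'),240,180,100,130,4.5);b=crop(eyes.snapshot('top'),215,190,60,130,4.5)
cv2.imwrite('pics/s2.png',np.hstack([a,b])[:,:,::-1])
E
```

```text
t: 5.03
position: [0.4227, 0.2128, 0.354]
ee_rot: [[0.937, 0.348, 0.0], [0.348, -0.937, 0.0], [0.0, -0.0, -1.0]]
wrist_force: [0.5, 0.0, 0.2]
width: 0.0243
gripper_force: 15.0
rot [-0.     -0.0001 -0.0021] d [-0.0012 -0.0016  0.    ] t 5.03
```

View pics/s2.png

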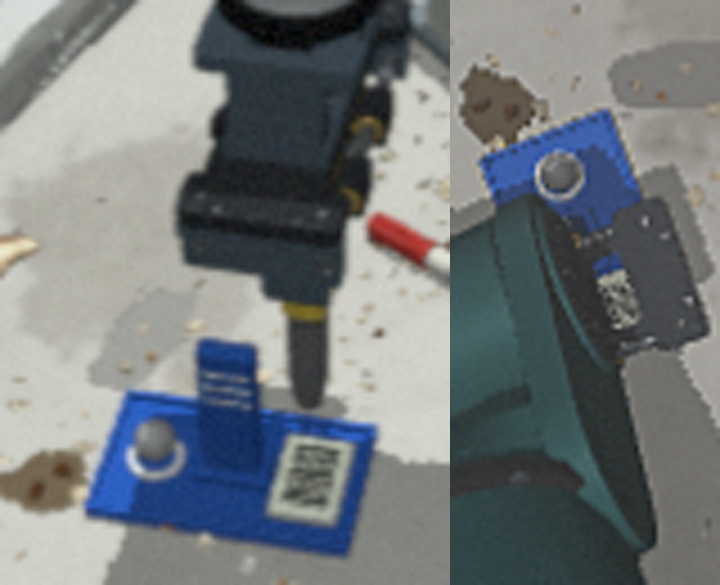

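The side view shows the nose hanging at about (308,270), upright above the label. The tray and ball have not moved. Now I'll hold for more than 2 s.

```bash
Z='[0,0,0,0,0,0,0.01]'
python3 - <<'E'
from h import *
print(proj(eyes.camera_model('side'),[[.421,.2138,.0705]]))
E
python3 drive.py '[[0,0,0,-0.001,-0.001,0,0.01],[0,0,0,-0.001,-0.001,0,0.01],[0,0,0,-0.001,-0.001,0,0.01],[0,0,0,-0.001,-0.001,0,0.01],[0,0,0,-0.001,-0.001,0,0.01],[0,0,0,-0.001,-0.001,0,0.01],[0,0,0,-0.001,-0.001,0,0.01],[0,0,0,-0.001,-0.001,0,0.01]]'
python3 drive.py '[[0,0,0,0,0,0,0.01],[0,0,0,0,0,0,0.01],[0,0,0,0,0,0,0.01],[0,0,0,0,0,0,0.01],[0,0,0,0,0,0,0.01],[0,0,0,0,0,0,0.01],[0,0,0,0,0,0,0.01],[0,0,0,0,0,0,0.01]]'
python3 drive.py '[[0,0,0,0,0,0,0.01],[0,0,0,0,0,0,0.01],[0,0,0,0,0,0,0.01],[0,0,0,0,0,0,0.01],[0,0,0,0,0,0,0.01],[0,0,0,0,0,0,0.01],[0,0,0,0,0,0,0.01],[0,0,0,0,0,0,0.01]]'
python3 drive.py '[[0,0,0,0,0,0,0.01],[0,0,0,0,0,0,0.01],[0,0,0,0,0,0,0.01],[0,0,0,0,0,0,0.01],[0,0,0,0,0,0,0.01],[0,0,0,0,0,0,0.01],[0,0,0,0,0,0,0.01],[0,0,0,0,0,0,0.01]]'
python3 to.py .421 .2138 .354 20.5
```

```text
[[308.22101414 269.98186226]]
t: 5.8
position: [0.4213, 0.2133, 0.3535]
ee_rot: [[0.937, 0.348, -0.0], [0.348, -0.937, -0.0], [-0.0, 0.0, -1.0]]
wrist_force: [-0.1, 0.4, -0.5]
width: 0.024
gripper_force: 15.0
t: 6.47
position: [0.4213, 0.2133, 0.3535]
ee_rot: [[0.937, 0.348, -0.0], [0.348, -0.937, -0.0], [-0.0, 0.0, -1.0]]
wrist_force: [-0.2, -0.7, -0.9]
width: 0.0241
gripper_force: 15.0
t: 7.13
position: [0.4213, 0.2134, 0.3535]
ee_rot: [[0.937, 0.348, 0.0], [0.348, -0.937, 0.0], [0.0, 0.0, -1.0]]
wrist_force: [-0.9, -0.1, -1.4]
width: 0.0242
gripper_force: 15.0
t: 7.8
position: [0.4213, 0.2133, 0.3535]
ee_rot: [[0.937, 0.348, 0.0], [0.348, -0.937, 0.0], [0.0, -0.0, -1.0]]
wrist_force: [-0.4, 0.1, -0.9]
width: 0.024
gripper_force: 15.0
rot [-0.     -0.     -0.0021] d [-0.0001 -0.0005 -0.0005] t 7.8
```

Nose position and hold are good (2.6 s), so I'll take the reader back.

```bash
python3 drive.py '[[0,0,0,0,0,-0.01,0.01],[0,0,0,0,0,-0.03,0.01],[0,0,0,0,0,-0.055,0.01],[0,0,0,0.005,0.015,-0.067,0.01],[0,0,0,0.015,0.045,-0.067,0.01],[0,0,0,0.027,0.077,-0.067,0.01],[0,0,0,0.039,0.112,-0.067,0.01],[0,0,0,0.052,0.148,-0.067,0.01]]'
python3 to.py .6245 -.0303 .42 20.4
```

```text
t: 8.47
position: [0.5222, 0.0914, 0.4216]
ee_rot: [[0.937, 0.349, 0.001], [0.349, -0.937, 0.0], [0.001, 0.0, -1.0]]
wrist_force: [0.2, 0.8, -0.3]
width: 0.0238
gripper_force: 15.0
rot [ 0.0001 -0.0009  0.0004] d [0.0534 0.1498 0.0017] t 8.47
```

```bash
python3 drive.py '[[0,0,0,0.013,0.036,0,0.01],[0,0,0,0.025,0.07,0,0.01],[0,0,0,0.036,0.1,0,0.01],[0,0,0,0.046,0.128,0,0.01],[0,0,0,0.0534,0.1498,0,0.01],[0,0,0,0.0534,0.1498,0,0.01],[0,0,0,0.0534,0.1498,0,0.01],[0,0,0,0.0534,0.1498,0,0.01]]'
python3 to.py .6246 -.0303 .420 20.4
```

```text
t: 9.13
position: [0.6234, -0.0288, 0.4208]
ee_rot: [[0.937, 0.348, -0.0], [0.348, -0.937, 0.0], [-0.0, -0.0, -1.0]]
wrist_force: [0.3, -0.1, -1.5]
width: 0.024
gripper_force: 15.0
rot [-0.0003  0.0003 -0.0004] d [0.0006 0.0018 0.0008] t 9.13
```

```bash
python3 drive.py '[[0,0,0,0.0006,0.0018,0,0.01],[0,0,0,0.0006,0.0018,0.02,0.01],[0,0,0,0.0006,0.0018,0.045,0.01],[0,0,0,0.0006,0.0018,0.06,0.01],[0,0,0,0.0006,0.0018,0.065,0.01],[0,0,0,0.0006,0.0018,0.065,0.01]]'
python3 to.py .6246 -.0303 .2900 20.4
```

```text
t: 9.63
position: [0.6245, -0.03, 0.3547]
ee_rot: [[0.937, 0.349, -0.002], [0.349, -0.937, 0.0], [-0.002, -0.001, -1.0]]
wrist_force: [-0.2, 0.6, -1.0]
width: 0.0237
gripper_force: 15.0
rot [-0.0008  0.0018  0.0005] d [0.0001 0.0004 0.0647] t 9.63
```

```bash
python3 drive.py '[[0,0,0,0,0.0003,0.015,0.01],[0,0,0,0,0.0003,0.03,0.01],[0,0,0,0,0.0003,0.045,0.01],[0,0,0,0,0.0003,0.057,0.01],[0,0,0,0,0.0003,0.062,0.01],[0,0,0,0,0.0003,0.064,0.01],[0,0,0,0,0.0003,0.064,0.01]]'
```

```text
t: 10.22
position: [0.6253, -0.0308, 0.2919]
ee_rot: [[0.937, 0.348, 0.0], [0.348, -0.937, -0.0], [0.0, 0.0, -1.0]]
wrist_force: [0.7, -0.4, -1.7]
width: 0.0237
gripper_force: 15.0
```

```bash
python3 drive.py '[[0,0,0,0,0,0.001,0.01],[0,0,0,0,0,0.002,0.01],[0,0,0,0,0,0.002,0.01],[0,0,0,0,0,0.002,0.01]]'; python3 drive.py '[[0,0,0,0,0,0,0.03],[0,0,0,0,0,0,0.04],[0,0,0,0,0,0,0.05],[0,0,0,0,0,0,0.06],[0,0,0,0,0,0,0.06],[0,0,0,0,0,0,0.06]]'
```

```text
t: 10.55
position: [0.6252, -0.0309, 0.2899]
ee_rot: [[0.937, 0.348, 0.001], [0.348, -0.937, -0.0], [0.0, 0.0, -1.0]]
wrist_force: [0.2, 0.0, -0.4]
width: 0.024
gripper_force: 15.0
t: 11.05
position: [0.6251, -0.0308, 0.2895]
ee_rot: [[0.937, 0.348, -0.0], [0.348, -0.937, 0.0], [-0.0, -0.0, -1.0]]
wrist_force: [-0.2, -0.3, -0.1]
width: 0.059
gripper_force: 0.0
```

```bash
python3 drive.py '[[0,0,0,0,0,-0.02,0.06],[0,0,0,0,0,-0.05,0.06],[0,0,0,0,0,-0.085,0.06],[0,0,0,0,0,-0.12,0.06],[0,0,0,0,0,-0.13,0.06]]'; python3 to.py .4625 .2301 .42 21.5
```

```text
t: 11.47
position: [0.626, -0.0309, 0.425]
ee_rot: [[0.937, 0.348, 0.006], [0.348, -0.937, -0.001], [0.006, 0.003, -1.0]]
wrist_force: [0.5, 0.6, 1.0]
width: 0.0599
gripper_force: 0.0
rot [ 0.0027 -0.0055 -0.0194] d [-0.0624 -0.3016  0.0038] t 11.47
```

```bash
python3 drive.py '[[0,0,-0.019,-0.008,-0.03,0,0.06],[0,0,-0.019,-0.019,-0.067,0,0.06],[0,0,-0.019,-0.03,-0.105,0,0.06],[0,0,-0.019,-0.041,-0.143,0,0.06],[0,0,-0.019,-0.052,-0.181,0,0.06],[0,0,-0.019,-0.063,-0.219,0,0.06],[0,0,-0.019,-0.074,-0.257,0,0.06],[0,0,-0.019,-0.083,-0.287,0,0.06]]'
python3 drive.py '[[0,0,0,-0.004,-0.014,0,0.06],[0,0,0,-0.004,-0.014,0,0.06],[0,0,0,-0.004,-0.014,0,0.06]]'
python3 - <<'E'
from h import *
m=eyes.camera_model('wrist');np.savez('pics/w2.npz',**m);a=eyes.snapshot('wrist')
b=crop(eyes.snapshot('top'),300,155,60,60,4);a=a.copy();a[:240,:240]=b
cv2.imwrite('pics/w2.png',a[:,:,::-1])
E
python3 to.py .4625 .2301 .42 21.5
```

```text
t: 12.13
position: [0.4455, 0.2108, 0.4193]
ee_rot: [[0.93, 0.366, -0.0], [0.366, -0.93, 0.0], [-0.0, -0.0, -1.0]]
wrist_force: [1.2, 0.3, -0.5]
width: 0.0598
gripper_force: 0.0
t: 12.38
position: [0.4382, 0.2212, 0.4194]
ee_rot: [[0.93, 0.368, 0.0], [0.368, -0.93, -0.0], [-0.0, 0.0, -1.0]]
wrist_force: [0.7, -0.1, 0.3]
width: 0.0602
gripper_force: 0.0
rot [ 0.0001  0.     -0.0007] d [ 0.0255 -0.0004 -0.0006] t 12.48
```

View pics/w2.png

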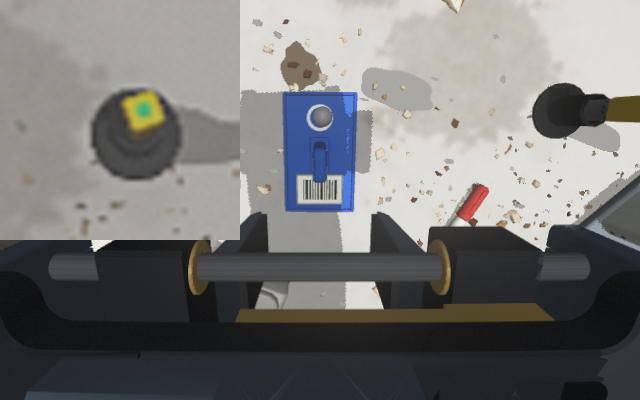

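The inset shows the reader standing in its stand as at the start. In the wrist view the tray is square to the fingers, with corners (284,93), (356,93), (355,211), (286,211). The ball is at (321,117) and the label centre at (319,189).

```bash
sed -i 's/^fit(\[(T,deck.*/t1=fit([(T,deck,tt),(T,lab,tl),(S,deck,st),(S,lab,sl)],[.45,.2,0,.3],"tray")\nW=dict(np.load("pics\/w2.npz"));dw=np.array([(284,93),(356,93),(355,211),(286,211)],float);lw=np.array([(297,176),(341,176),(342,203),(297,203)],float)\nfit([(W,deck,dw),(W,lab,lw)],[.45,.2,0,.3],"trayW")\nfit([(T,deck,tt),(T,lab,tl),(S,deck,st),(S,lab,sl),(W,deck,dw),(W,lab,lw)],[.45,.2,0,.3],"trayAll")\nG=[.4625,.2301];print("handle px",proj(W,[[*G,.106],[*G,.0]]),"ball",atz(W,[321,117],.018),"label",atz(W,[319,189.5],.0105))/' fit.py; python3 fit.py | head -6
```

```text
tray [ 0.4625  0.2301 -0.0014  0.3754] deg 21.5 rms px 0.72 max 2.0
trayW [ 0.4614  0.2288 -0.0067  0.3785] deg 21.7 rms px 0.8 max 1.5
trayAll [ 0.4622  0.2294 -0.0025  0.3791] deg 21.7 rms px 0.82 max 2.2
handle px [[319.31298178 165.8882557 ]
 [319.00695291 153.38584162]] ball [0.50540036 0.24458979 0.018     ] label [0.42058575 0.21354257 0.0105    ]
label (array([0.4212898 , 0.21399145, 0.01042877]), [array([0.1, 0.2]), array([-0.3, -0. ])])
```

```bash
python3 to.py .4624 .2297 .257 21.7; python3 drive.py '[[0,0,-0.004,0.015,0,0,0.06],[0,0,-0.004,0.0255,0,0.015,0.06],[0,0,-0.004,0.0255,0,0.045,0.06],[0,0,-0.004,0.0255,0,0.075,0.06],[0,0,-0.004,0.0255,0,0.1,0.06],[0,0,-0.004,0.0255,0,0.11,0.06],[0,0,-0.004,0.0255,0,0.11,0.06]]'; python3 to.py .4624 .2297 .257 21.7
```

```text
rot [ 0.0001  0.     -0.0042] d [ 2.530e-02 -1.000e-04  1.624e-01] t 12.48
t: 13.07
position: [0.4622, 0.2292, 0.3074]
ee_rot: [[0.93, 0.369, -0.004], [0.369, -0.93, -0.002], [-0.004, 0.0, -1.0]]
wrist_force: [0.2, -0.5, 0.5]
width: 0.06
gripper_force: 0.0
rot [ 0.0002  0.004  -0.0012] d [ 0.0006 -0.0004  0.0504] t 13.07
```

```bash
python3 drive.py '[[0,0,0,0.0003,0,0.02,0.05],[0,0,0,0.0003,0,0.037,0.04],[0,0,0,0.0003,0,0.047,0.03],[0,0,0,0.0003,0,0.05,0.025],[0,0,0,0.0003,0,0.05,0.02],[0,0,0,0.0003,0,0.05,0.02]]' 5;  python3 drive.py '[[0,0,0,0,0,0,0.017],[0,0,0,0,0,0,0.015],[0,0,0,0,0,0,0.014],[0,0,0,0,0,0,0.01],[0,0,0,0,0,0,0.005],[0,0,0,0,0,0,0.005]]' 5; python3 drive.py '[[0,0,0,0,0,0,0.005],[0,0,0,0,0,0,0.005],[0,0,0,0,0,0,0.005],[0,0,0,0,0,0,0.005]]' 40; python3 to.py .4624 .2297 .257 21.7
```

```text
t: 13.57
position: [0.463, 0.2304, 0.2605]
ee_rot: [[0.929, 0.37, 0.001], [0.37, -0.929, 0.0], [0.001, -0.0, -1.0]]
wrist_force: [0.2, -0.7, -0.1]
width: 0.023
gripper_force: 0.0
t: 14.07
position: [0.4628, 0.2304, 0.2601]
ee_rot: [[0.929, 0.37, 0.001], [0.37, -0.929, 0.0], [0.001, 0.0, -1.0]]
wrist_force: [-0.3, -0.9, 6.1]
width: 0.0142
gripper_force: 5.0
t: 14.4
position: [0.4628, 0.2303, 0.2601]
ee_rot: [[0.929, 0.37, 0.001], [0.37, -0.929, 0.0], [0.001, 0.0, -1.0]]
wrist_force: [-0.6, -2.1, 6.2]
width: 0.0137
gripper_force: 40.0
rot [ 0.0001 -0.0008  0.0002] d [-0.0006  0.0005  0.0031] t 14.4
```

```bash
python3 drive.py '[[0,0,0,0,0,-0.002,0.005],[0,0,0,0,0,-0.006,0.005],[0,0,0,0,0,-0.012,0.005],[0,0,0,0,0,-0.019,0.005],[0,0,0,0,0,-0.025,0.005],[0,0,0,0,0,-0.029,0.005],[0,0,0,0,0,-0.03,0.005],[0,0,0,0,0,-0.03,0.005]]'
python3 - <<'E'
from h import *
a=crop(eyes.snapshot('side'),240,200,100,100,5);cv2.imwrite('pics/s3.png',a[:,:,::-1]);print(sensors.get_state()['torque'])
E
```

```text
t: 15.07
position: [0.4626, 0.2303, 0.29]
ee_rot: [[0.929, 0.37, 0.001], [0.37, -0.929, 0.0], [0.001, -0.0, -1.0]]
wrist_force: [-0.0, 0.4, -2.1]
width: 0.0136
gripper_force: 40.0
[-0.00382838 -0.0228382  -0.00730659]
```

View pics/s3.png

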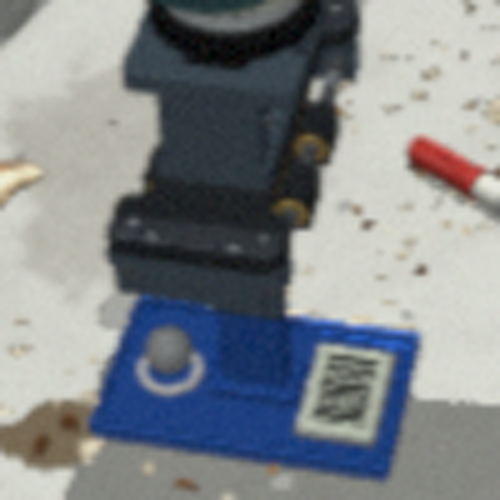

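The tray is level just above the table, with the ball in its ring at crop (168,352). Now I'll lift and carry it.

```bash
python3 drive.py '[[0,0,0,0,0,-0.005,0.005],[0,0,0,0,0,-0.016,0.005],[0,0,0,0,0,-0.034,0.005],[0,0,0,0,0,-0.058,0.005],[0,0,0,0,0,-0.084,0.005],[0,0,0,0,0,-0.108,0.005],[0,0,0,0,0,-0.126,0.005],[0,0,0,0,0,-0.136,0.005]]'; python3 drive.py '[[0,0,0,0,0,-0.004,0.005],[0,0,0,0,0,-0.005,0.005],[0,0,0,0,0,-0.005,0.005]]'; python3 to.py .48 .115 .43 10
```

```text
t: 15.78
position: [0.4627, 0.2304, 0.4286]
ee_rot: [[0.929, 0.37, 0.003], [0.37, -0.929, 0.001], [0.003, -0.0, -1.0]]
wrist_force: [0.1, 0.5, -3.0]
width: 0.0135
gripper_force: 40.0
t: 16.03
position: [0.4623, 0.2302, 0.4299]
ee_rot: [[0.929, 0.37, -0.001], [0.37, -0.929, -0.0], [-0.001, 0.0, -1.0]]
wrist_force: [-1.3, -0.0, -2.9]
width: 0.0141
gripper_force: 40.0
rot [1.000e-04 9.000e-04 2.043e-01] d [-2.610e-02  1.136e-01 -1.000e-04] t 16.03
```

```bash
python3 drive.py '[[0,0,0.006,-0.001,0.004,0,0.005],[0,0,0.02,-0.003,0.012,0,0.005],[0,0,0.04,-0.005,0.024,0,0.005],[0,0,0.07,-0.009,0.04,0,0.005],[0,0,0.1,-0.013,0.058,0,0.005],[0,0,0.135,-0.017,0.076,0,0.005],[0,0,0.17,-0.022,0.095,0,0.005],[0,0,0.205,-0.026,0.114,0,0.005]]'; python3 to.py .49 -.03 .43 -5
```

```text
t: 16.7
position: [0.4804, 0.1128, 0.4301]
ee_rot: [[0.985, 0.17, -0.001], [0.17, -0.985, -0.0], [-0.001, 0.0, -1.0]]
wrist_force: [0.5, 0.3, -3.0]
width: 0.0139
gripper_force: 40.0
rot [2.000e-04 8.000e-04 2.578e-01] d [-1.480e-02  1.424e-01  1.000e-04] t 16.7
```

```bash
python3 drive.py '[[0,0,0.033,-0.002,0.018,0,0.005],[0,0,0.065,-0.004,0.036,0,0.005],[0,0,0.097,-0.006,0.054,0,0.005],[0,0,0.13,-0.008,0.072,0,0.005],[0,0,0.162,-0.009,0.09,0,0.005],[0,0,0.194,-0.011,0.108,0,0.005],[0,0,0.226,-0.013,0.126,0,0.005],[0,0,0.258,-0.015,0.144,0,0.005]]'; python3 to.py .465 -.228 .43 -23.6
```

```text
t: 17.37
position: [0.4902, -0.0315, 0.4301]
ee_rot: [[0.996, -0.087, -0.001], [-0.087, -0.996, -0.0], [-0.001, 0.0, -1.0]]
wrist_force: [0.5, 0.2, -2.8]
width: 0.0141
gripper_force: 40.0
rot [2.000e-04 7.000e-04 3.244e-01] d [-8.000e-03  1.979e-01  1.000e-04] t 17.37
```

```bash
python3 drive.py '[[0,0,0.032,-0.001,0.018,0,0.005],[0,0,0.064,-0.001,0.036,0,0.005],[0,0,0.096,-0.002,0.054,0,0.005],[0,0,0.128,-0.003,0.072,0,0.005],[0,0,0.158,-0.004,0.09,0,0.005],[0,0,0.186,-0.004,0.107,0,0.005],[0,0,0.212,-0.005,0.123,0,0.005],[0,0,0.236,-0.006,0.138,0,0.005]]'; python3 drive.py '[[0,0,0.025,-0.012,0.013,0,0.005],[0,0,0.047,-0.022,0.024,0,0.005],[0,0,0.065,-0.029,0.033,0,0.005],[0,0,0.078,-0.032,0.04,0,0.005],[0,0,0.086,-0.033,0.044,0,0.005],[0,0,0.086,-0.033,0.044,0,0.005]]';python3 to.py .465 -.228 .43 -23.6
```

```text
t: 18.03
position: [0.4722, -0.1685, 0.4301]
ee_rot: [[0.948, -0.318, -0.001], [-0.318, -0.948, 0.0], [-0.001, 0.0, -1.0]]
wrist_force: [-0.7, -0.3, -2.1]
width: 0.0137
gripper_force: 40.0
t: 18.53
position: [0.4276, -0.1986, 0.4307]
ee_rot: [[0.918, -0.396, 0.0], [-0.396, -0.918, -0.0], [0.0, 0.0, -1.0]]
wrist_force: [0.2, 0.0, -3.0]
width: 0.0138
gripper_force: 40.0
rot [ 0.     -0.0004  0.0045] d [0.046  0.0121 0.0007] t 18.53
```

My second command there pulled the tray about 4 cm back towards the base, which does no harm. I'll correct it, then lower the tray.

```bash
python3 drive.py '[[0,0,0,0.003,0.001,0,0.005],[0,0,0.004,0.01,0.003,0,0.005],[0,0,0.004,0.02,0.005,0,0.005],[0,0,0.004,0.03,0.008,0,0.005],[0,0,0.004,0.039,0.0105,0,0.005],[0,0,0.004,0.044,0.0118,0,0.005],[0,0,0.004,0.046,0.0121,0,0.005],[0,0,0.004,0.046,0.0121,0,0.005]]';python3 to.py .465 -.228 .3221 -23.6
python3 - <<'E'
from h import *
m=eyes.camera_model('wrist');np.savez('pics/w3.npz',**m);a=eyes.snapshot('wrist');
b=eyes.snapshot('top');c=eyes.snapshot('side')
o=np.zeros((600,800,3),np.uint8);o[:240,:640]=a[:240];x=crop(c,325,95,100,115,3);o[245:245+x.shape[0],:x.shape[1]]=x
x=crop(b,360,185,100,85,4);o[245:245+x.shape[0],330:330+x.shape[1]]=x
cv2.imwrite('pics/f1.png',o[:,:,::-1])
E
```

```text
t: 19.2
position: [0.4658, -0.2276, 0.4303]
ee_rot: [[0.917, -0.399, -0.0], [-0.399, -0.917, 0.0], [-0.0, -0.0, -1.0]]
wrist_force: [-0.2, 0.1, -3.1]
width: 0.0139
gripper_force: 40.0
rot [-0.      0.0004  0.0016] d [-0.0005  0.0006  0.1082] t 19.2
```

View pics/f1.png

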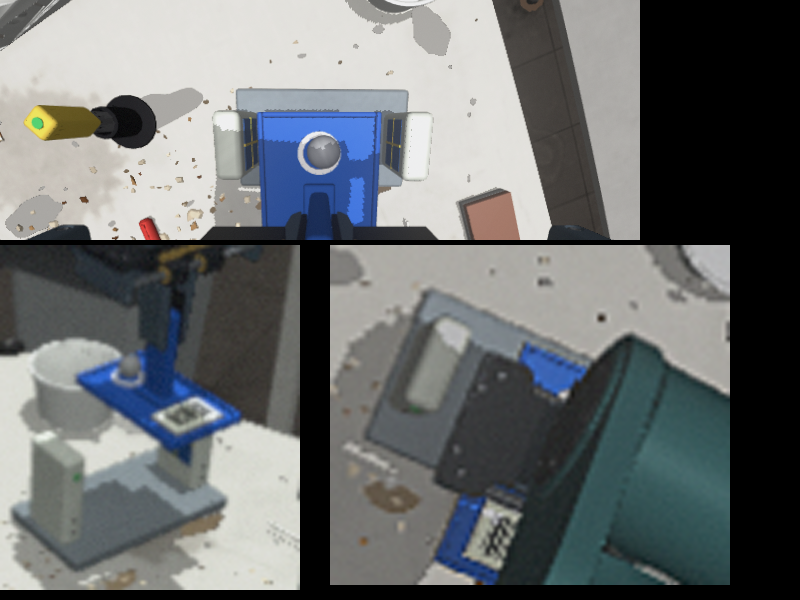

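The tray is high over the fork: ring centre at (319,153), ball resting at (323,152), far base corners at (237,90) and (409,90). The cheek tops run over columns 213–242 and 402–432, rows 111–180. The reader is in its stand and the other things are undisturbed.

```bash
cat >> fit.py <<'E'
W=dict(np.load('pics/w3.npz'));B=[.032,.101,.075]
cw=[(215,111),(241,111),(242,179),(216,178),(403,112),(432,112),(429,180),(402,180)]
cm=[[.032,.101,.125],[.032,.075,.125],[-.032,.075,.125],[-.032,.101,.125],[.032,-.075,.125],[.032,-.101,.125],[-.032,-.101,.125],[-.032,-.075,.125]]
wo=[(W,base[:2],np.array([(237,90),(409,90)],float)),(W,cm,np.array(cw,float))]
fit(wo,[.5,-.2,0,-.4],'detW')
fit(wo+[(T,base,bt),(S,[base[0],base[3],base[2]],bs),(S,[[0,-.075,.08]],px(325,135,440,300,[(680,388)])),(T,[[0,-.088,.125],[0,.088,.125]],px(365,190,440,0,[(768,206),(528,99)]))],[.5,-.2,0,-.4],'detAll')
u=.4303-.2601
tw=np.array([(258,112),(378,112),(319,153)],float)
fit([(W,[[.075,.045,.011],[.075,-.045,.011],[.045,0,.0085]],tw)],[.46,-.22,.17,-.4],'trayheld')
p=atz(W,[319,153],u+.0085);print('pocket',p,'ball',atz(W,[323,152],u+.018),'gap expected pocket', .4658+.045*.917,-.2276-.045*.399)
E
python3 fit.py | tail -4
```

```text
detW [ 0.5047 -0.2486 -0.0096 -0.4155] deg -23.8 rms px 1.34 max 2.9
detAll [ 0.505  -0.2485 -0.0076 -0.4159] deg -23.8 rms px 1.24 max 3.3
trayheld [ 0.4651 -0.2268  0.1588 -0.4071] deg -23.3 rms px 0.5 max 0.8
pocket [ 0.50678709 -0.24525994  0.1787    ] ball [ 0.5072661  -0.24852823  0.1882    ] gap expected pocket 0.507065 -0.245555
```

```bash
python3 to.py .4639 -.2300 .3221 -23.7; python3 drive.py '[[0,0,0.002,-0.0005,0.002,0.003,0.005],[0,0,0.002,-0.0008,0.0029,0.01,0.005],[0,0,0.002,-0.0008,0.0029,0.02,0.005],[0,0,0.002,-0.0008,0.0029,0.032,0.005],[0,0,0.002,-0.0008,0.0029,0.045,0.005],[0,0,0.002,-0.0008,0.0029,0.056,0.005],[0,0,0.002,-0.0008,0.0029,0.064,0.005],[0,0,0.002,-0.0008,0.0029,0.068,0.005]]'; python3 to.py .4639 -.2300 .3221 -23.7
```

```text
rot [-0.0001  0.0004  0.0035] d [0.     0.0031 0.1083] t 19.35
t: 20.02
position: [0.4631, -0.2295, 0.3608]
ee_rot: [[0.916, -0.401, -0.002], [-0.401, -0.916, 0.001], [-0.002, -0.0, -1.0]]
wrist_force: [0.5, 0.1, -2.7]
width: 0.0137
gripper_force: 40.0
rot [-0.0002  0.0021  0.0014] d [0.001  0.0001 0.0387] t 20.02
```

```bash
python3 drive.py '[[0,0,0.001,0.0006,0,0.003,0.005],[0,0,0.001,0.0006,0,0.009,0.005],[0,0,0.001,0.0006,0,0.017,0.005],[0,0,0.001,0.0006,0,0.025,0.005],[0,0,0.001,0.0006,0,0.032,0.005],[0,0,0.001,0.0006,0,0.036,0.005],[0,0,0.001,0.0006,0,0.0375,0.005],[0,0,0.001,0.0006,0,0.0375,0.005]]'; python3 drive.py '[[0,0,0,0,0,0,0.005],[0,0,0,0,0,0,0.005],[0,0,0,0,0,0,0.005]]'; python3 to.py .4639 -.2300 .3221 -23.7
python3 - <<'E'
from h import *
m=eyes.camera_model('wrist');np.savez('pics/w4.npz',**m);a=eyes.snapshot('wrist')
c=eyes.snapshot('side')
o=np.zeros((600,800,3),np.uint8);x=crop(a,190,75,266,125,3);o[:x.shape[0],:x.shape[1]]=x
x=crop(c,320,130,100,73,3);o[378:378+x.shape[0],:x.shape[1]]=x
cv2.imwrite('pics/f2.png',o[:,:,::-1])
E
```

```text
t: 20.68
position: [0.4639, -0.2299, 0.3246]
ee_rot: [[0.916, -0.402, -0.001], [-0.402, -0.916, 0.0], [-0.001, -0.0, -1.0]]
wrist_force: [0.4, -0.7, -3.0]
width: 0.0136
gripper_force: 40.0
t: 20.93
position: [0.4641, -0.23, 0.3254]
ee_rot: [[0.916, -0.402, 0.001], [-0.402, -0.916, -0.0], [0.001, 0.0, -1.0]]
wrist_force: [-0.7, 0.4, -2.5]
width: 0.0135
gripper_force: 40.0
rot [ 0.     -0.0006  0.0004] d [-0.0002  0.0001  0.0033] t 20.93
```

View pics/f2.png

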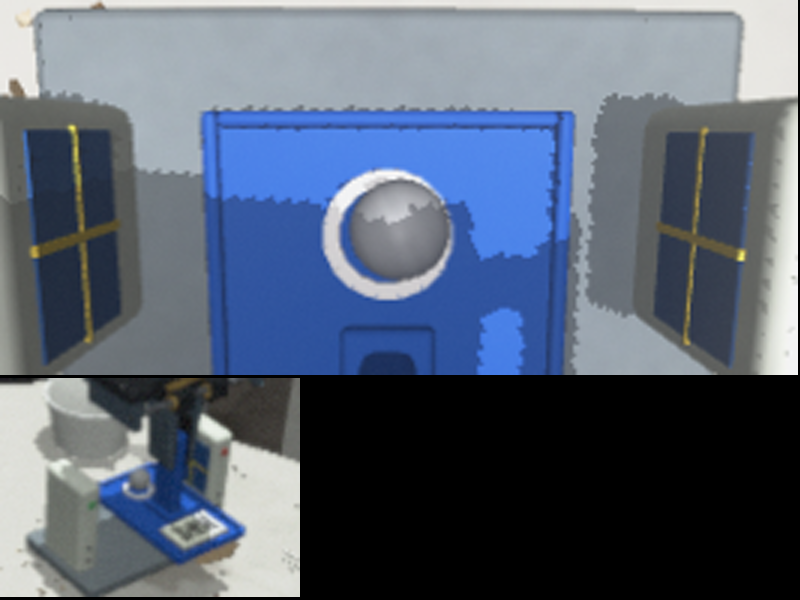

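The final-height view shows yellow crosses at crop (80,238) and (696,238), midpoint (388,238). The ring centre is at (388,235), with the ball inside the ring. Laterally it is centred, and the tray edges are far from both cheeks.

Run:
```python
from h import *
W=dict(np.load('pics/w4.npz'));c=lambda x,y:((x+.5)/3-.5+190,(y+.5)/3-.5+75)
from scipy.optimize import brentq
L,Rr=c(80,238),c(696,238)
g=lambda z:np.linalg.norm(atz(W,L,z)-atz(W,Rr,z))-.15
z=brentq(g,0,.15);print('cross z by wrist',z, (atz(W,L,z)+atz(W,Rr,z))/2, (atz(W,L,.08)+atz(W,Rr,.08))/2)
rl,rr=c(322,235),c(454,235)
h=lambda z:np.linalg.norm(atz(W,rl,z)-atz(W,rr,z))-.032
print('ring',atz(W,c(388,235),.0653+.0085),'z by size',brentq(h,0,.15),'edge z',brentq(lambda z:np.linalg.norm(atz(W,c(203,113),z)-atz(W,c(573,113),z))-.09,0,.15))
s=sensors.get_state();print(s['position'],s['position']+.0447*np.array(s['ee_rot'])[:,0])
```

```text
cross z by wrist 0.07793882554906513 [ 0.5051164  -0.24785879  0.07793883] [ 0.50532862 -0.24794274  0.08      ]
ring [ 0.50531577 -0.24788042  0.0738    ] z by size 0.07818462984573286 edge z 0.07059824517350935
[ 0.46407999 -0.22995451  0.32530869] [ 0.50501908 -0.24790111  0.32532985]
```

```bash
python3 drive.py '[[0,0,0,0,0,0.001,0.005],[0,0,0,0,0,0.002,0.005],[0,0,0,0,0,0.003,0.005],[0,0,0,0,0,0.0033,0.005],[0,0,0,0,0,0.0033,0.005],[0,0,0,0,0,0.0033,0.005],[0,0,0,0,0,0.0033,0.005],[0,0,0,0,0,0.0033,0.005]]'; python3 drive.py '[[0,0,0,0,0,0,0.005],[0,0,0,0,0,0,0.005],[0,0,0,0,0,0,0.005],[0,0,0,0,0,0,0.005],[0,0,0,0,0,0,0.005],[0,0,0,0,0,0,0.005],[0,0,0,0,0,0,0.005],[0,0,0,0,0,0,0.005]]'; python3 to.py .4639 -.2300 .3221 -23.7
```

```text
t: 21.7
position: [0.464, -0.23, 0.3218]
ee_rot: [[0.916, -0.402, 0.0], [-0.402, -0.916, 0.0], [0.0, -0.0, -1.0]]
wrist_force: [0.6, 0.3, -3.6]
width: 0.014
gripper_force: 40.0
t: 22.37
position: [0.464, -0.2299, 0.3217]
ee_rot: [[0.916, -0.402, -0.0], [-0.402, -0.916, 0.0], [-0.0, -0.0, -1.0]]
wrist_force: [0.1, -0.5, -1.3]
width: 0.014
gripper_force: 40.0
rot [-0.      0.      0.0004] d [-0.0001  0.0001 -0.0004] t 22.37
```

```bash
python3 -c "
from bench import r, eyes, sensors
print(r.job_done())"
```

```text
the job is handed in; nothing more can be done
None
```

I handed the job in at 22.4 s: the label was scanned with a 2.6 s hold and the reader is back in its stand. The arm is holding the tray level and still, with the ball in its pocket. By my measurements the pocket is within about 1 mm of centre between the cheeks and at cross height; the handover gave no verdict.

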